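# Load a row of carriage blocks against a sprung stop and shut the gate

### The arm

A 7-joint arm with a two-finger parallel gripper is mounted at the origin on the work surface. World frame = base frame: x ahead of the robot, y to its left, z up, the work surface at z = 0. Lengths are in m, angles in rad, forces in N, time in s.
With the tool pointing down it reaches from about 0.35 to 0.9 m from the base axis. Payload 19.9 kg.
Tool frame: the origin (TCP) lies on the front face of the gripper's body, between the roots of the fingers; the fingertips stand ctrl.tcp_to_tips ahead of it and the grasp point (between the pads) lies 54 mm ahead of it (ctrl.tcp_to_tips is the distance from the TCP to the fingertips, in m); z points along the fingers, y is the line along which they close (so a half turn about z gives the same grasp; the last joint's range is limited). The gripper opens to 85 mm and grips with 20 to 120 N. Pads are 22 mm wide; open, the fingers measure 114 mm over their backs; the gripper's body (76 mm by 85 mm) begins 54 mm behind the grasp point. The pads swing forward as they close: fully open they stand 13 mm farther back than shut.
Start: joints at [-1.345, 0.417, -0.01, 1.614, 0.005, 1.111, -0.053], TCP at [0.165, 0.603, 0.304] pointing down, gripper open.
Joint ranges: [-2.81, 2.81], [-0.39, 2.02], [-1.27, 1.25], [0.06, 2.57], [-1.19, 4.33], [0.19, 2], [-2.82, 2.82]. Speed limits (rad/s): [1.89, 1.89, 2.39, 2.39, 3.01, 3.01, 3.01].

### API

Orientations are given as a rotation vector (axis times angle).
In Python, from bench import ctrl, cams, workorder, spotter gives the robot as it stands. The module is installed in compiled form; this text tells all that it offers.
- The arm moves only by the tool jog_arm, never from a script. Its arguments are lists of equal length, an entry for each row: "offset": the shift along the tool's x, y, z scaled (see below), a list of three; "yaw": the turn about the tool's z scaled (see below); "jaw": the gripper's target within -1 to 1 (fully open at 1, half-way at 0, shut at -1). In form: {"offset": [[dx, dy, dz], ...], "yaw": [yaw, ...], "jaw": [jaw, ...]}. A call has 1 to 10 rows; each row is the pose to reach, as a shift and turn from the pose commanded when the call began, along the tool's axes at that moment; what a row does not reach only later rows make up. The controller multiplies each number of a shift by 150 mm and each number of a turn by 120 degrees. A row lasts 1/8 s, in which the tool goes at most 62.5 mm and 10.7 degrees, less where a joint would pass 70% of its speed; a pose out of reach is approached as far as the arm can. A call with a number of a shift or a turn outside -1 to 1 is refused whole. A call with a gripper value outside its range is refused whole. The fingers move at their own pace and stop on an object; "squeeze" is the grip in N (left out, the last holds). Time passes only in rows, so rows that repeat a pose let the fingers close. It gives the time, the measured TCP pose, the force, the opening and the grip force at its end, in the units of the state.
- ctrl.observe(): the state, without advancing time (a new reading comes with each control period).
- cams.snapshot(name): name is "side" or "top" or "wrist"; returns a dict with "img" (480x640x3 uint8, red, green, blue), "range_z" (480x640 float32, m along the optical axis (not along the pixel's ray), 0 where there is no reading), "camera_matrix" (3x3 intrinsics, pixels), "camera_from_world" (4x4, takes a point from world to camera coordinates); the wrist camera has in their place "mount" (4x4, takes a point from camera to tool coordinates, whose origin is the TCP and whose axes are the flange's). Camera axes: x right, y down, z forward; pixel columns grow to the right and rows downward; lengths in m; the calibration is good to about 2 mm. A picture is of the moment at which its call begins: read the wrist's pose just before it.
- workorder.close_job(): hands the job in; it is judged then, once.
Trained networks look in a picture, given as the dict that the camera call returned (one of the last four; its "shot" number tells which), for a name from the list of things; names that differ only in an ending like _2 or _b are one class to them, and where a whole thing is asked for, a point or a joint stands for the part that bears it (a point fixed in the world has none). Each returns a list of dicts, best first, with "conf" (0 to 1); they miss things now and then, are a little off and sometimes report something else, mostly with a low value. They report only what shows in the picture. A call takes as long as a camera call. They do not tell look-alikes from the thing itself.
- spotter.spot_in(picture, label): "bbox" ([left, top, right, bottom] in pixels, round what is visible of it).
- spotter.silhouettes(picture, label): "mask" (480x640 bool, what is visible of it) and "bbox" ([left, top, right, bottom] in pixels, round what is visible of it).
The state is a dict: "time_s": time; "joint_pos": joint angles; "qd": joint speeds; "effort": joint torques, N m; "position": TCP position; "orientation": TCP orientation; "ft_force": force on the tool from outside, world axes, zero at the start; "torque": the same for the moment, N m; "opening": opening from 0.0 (shut) to 1.0 (fully open); "grip_force": force on a finger pad.
Only numpy, scipy, OpenCV 4.12 (cv2) and the standard library are available. Lean on these libraries where they do the work, as an engineer would, in place of code of your own. Each camera call takes 0.05 s, during which the arm holds its last target. There are 200 camera calls.

### The job

Push the four carriage blocks as one straight, closed-up row along the plate into the channel, touching only the rear block and never lifting any, until the row presses on the spring stop with about 10 N; hold it there for a second and never press the stop with more than 20 N. Ease off, then swing the gate shut across the mouth behind the row, and leave the things lying around alone.

Things in the scene. Friction and masses are not known exactly. Their poses are not given: they have to be found in the camera images.
- fixture: fixed loading fixture: dark, slippery steel plate 470 x 200 x 10 mm flat on the bench, carrying blocks, channel, stop and gate. Its x axis is the channel's centre line and points INTO the channel (push direction), z up. Origin: on the bench top at the channel's mouth; the plate runs from 250 mm before the mouth to 220 mm past it.
- mouth (a point): on the centre line at the channel's mouth, on top of the plate (10 mm above the bench); axes as the fixture's. The channel lies between two aluminium rails 215 mm long, 14 mm thick, tops 18 mm above the plate; 40 mm wide inside, open on top. A flared lead-in, as high as the rails, reaches 28 mm before the mouth and opens to about 77 mm inside, 90 mm outside.
- end_plate (a point): foot of the fixed end plate, 210 mm past the mouth. Before it, on a carriage clamped at a different place each time, is a sprung rubber stop pad (34 mm wide, 38 mm high): its free face is 113 to 158 mm past the mouth, NOT measured. It gives at 3.6 N, then 2.4 N more per mm, bottoms at 11 mm; eased off, it springs out and brings the row back those few mm.
- gate (a joint): angle of the swing gate, rad: 0 = shut, lying straight across the fixture, 30 mm before the mouth; it grows as the gate swings out, first back against the push direction, then to the fixture's +y side (2.9 = fully out). It stays where left; about 1 N at the peg moves it. Steel bar 88 mm long, 10 wide, 8 thick, underside 20 mm above the plate: it passes over rails and lead-in.
- gate_pivot (a point): the gate's upright pivot axis, at fixture x = -30 mm, y = +58 mm, 30 mm above the bench (top of its 20 mm post).
- gate_peg (a point): centre of the gate's upright black handle peg, 14 mm in diameter and 46 mm tall (from 38 to 84 mm above the bench), 70 mm from the gate's pivot axis; this point is 65 mm above the bench.
- block_1: an aluminium carriage block, 28 mm long (along its own x), 36 mm wide (y), 40 mm high, about 0.2 kg; three small round marks on top. Origin: centre of its underside; x points along the row, towards the channel. This is the rear one: farthest from the mouth, the one to push on.
- block_2: an aluminium carriage block, 28 mm long (along its own x), 36 mm wide (y), 40 mm high, about 0.2 kg; three small round marks on top. Origin: centre of its underside; x points along the row, towards the channel. This is the second from the rear.
- block_3: an aluminium carriage block, 28 mm long (along its own x), 36 mm wide (y), 40 mm high, about 0.2 kg; three small round marks on top. Origin: centre of its underside; x points along the row, towards the channel. This is the third from the rear.
- block_4: an aluminium carriage block, 28 mm long (along its own x), 36 mm wide (y), 40 mm high, about 0.2 kg; three small round marks on top. Origin: centre of its underside; x points along the row, towards the channel. This is the leading one, nearest the channel's mouth.
- mug: bystander, to be left alone: white mug, 80 mm across, 95 mm high. Origin: under its middle.
- pot: bystander, to be left alone: blue open plastic pot, 70 mm across, 60 mm high. Origin: under its middle.
- spare: bystander, to be left alone: spare lower aluminium block 50 x 36 x 30 mm, on the plate beside the row. Origin: under its middle.
- bush: bystander, to be left alone: flanged brass bush, 32 mm across, 24 mm high, on the plate beside the channel. Origin: under its middle.
- driver: bystander, to be left alone: screwdriver lying on the bench. Origin: under its shaft and handle.
- muffs: bystander, to be left alone: ear defenders, black cups 80 mm across, lying on the bench. Origin: under its middle.
- tray: bystander, to be left alone: red open tray 120 x 180 x 30 mm. Origin: under its middle.
Not all that is in view belongs to the job. Leave any green or turquoise look-alike of the block_3 alone.

How it is judged:
By the outcome, as a careful person would: the job done as asked, in the order asked, and still so for the second after the job is handed in, with the robot touching nothing.
It also fails if it takes over 64 s, if anything falls off the work surface, if the arm or the gripper's body presses on something with over 40 N, if the wrist force passes 120 N, or if a joint passes its speed limit or range.

## Working session

There is one attempt and no reset: what is moved stays moved. The work goes in short steps, Python scripts to look and compute and a tool call to move; the robot and the scene stay as the last step left them, time stands still between calls to the robot, and variables do not carry over. Pictures are saved under pics/ and viewed, at most 12 in all, crops included, and the job is handed in when it is done.

Besides the shell and the picture viewer there is one more tool, called after "Call:" by a JSON object that holds its "name" and its "arguments". jog_arm: Moves the arm, as the interface text tells. Shifts and turns lie within -1 to 1; 1 stands for 150 mm of shift or 120 degrees of turn. Its arguments: {"type":"object","properties":{"offset":{"type":"array"},"yaw":{"type":"array"},"jaw":{"type":"array"},"squeeze":{"type":"number"}},"required":["offset","yaw","jaw"]}

```bash
mkdir -p pics
python3 - <<'E'
from bench import ctrl,cams
import cv2,numpy as np,pickle
s=ctrl.observe();print(s,ctrl.tcp_to_tips)
ims=[]
for n in("top","side"):
    p=cams.snapshot(n);pickle.dump(p,open(n+".pkl","wb"));cv2.imwrite(f"pics/{n}.png",p["img"][:,:,::-1]);print(p["camera_matrix"],p["camera_from_world"])
E
```

```text
{'time_s': 0.0, 'joint_pos': array([-1.34548075,  0.41795897, -0.01031537,  1.61417716,  0.00469368,
        1.1107075 , -0.05300315]), 'qd': array([ 1.17544329e-04, -8.37177987e-05, -7.58858918e-04,  1.03729617e-03,
       -5.83966710e-04, -2.60960631e-03,  1.14796586e-03]), 'effort': array([ 5.79153152e-07, -8.64433122e+01,  6.78739361e-01, -4.34904993e+01,
        1.91240682e-02,  7.24592566e-03,  2.99922374e-05]), 'position': array([0.16471487, 0.60263194, 0.30326827]), 'orientation': array([-4.17838602e-01, -3.11359817e+00,  1.92294111e-03]), 'ft_force': array([0.32098104, 0.35078576, 0.12748551]), 'torque': array([ 0.00828723, -0.01872993,  0.03601146]), 'grip_force': 0.0, 'opening': 0.9963860178756534} 0.0726
[[566.0572082    0.         320.06779796]
 [  0.         566.0572082  235.64832441]
 [  0.           0.           1.        ]] [[ 0.02421354 -0.99951378 -0.01964429  0.02040275]
 [-0.99571802 -0.02235868 -0.08969793  0.53536291]
 [ 0.0892151   0.02173208 -0.99577527  1.4832672 ]
 [ 0.          0.          0.          1.        ]]
[[599.38808464   0.         309.34061466]
 [  0.         599.38808464 243.74202604]
 [  0.           0.           1.        ]] [[ 0.72310306 -0.69070633  0.00683523 -0.36095074]
 [-0.44809946 -0.47660181 -0.75634489  0.29145767]
 [ 0.52566988  0.54385244 -0.65413736  1.08693422]
 [ 0.          0.          0.          1.        ]]
```

View pics/top.png

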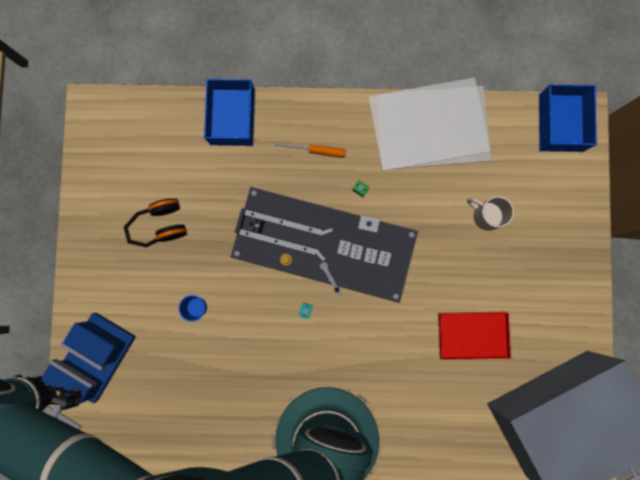

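View pics/side.png

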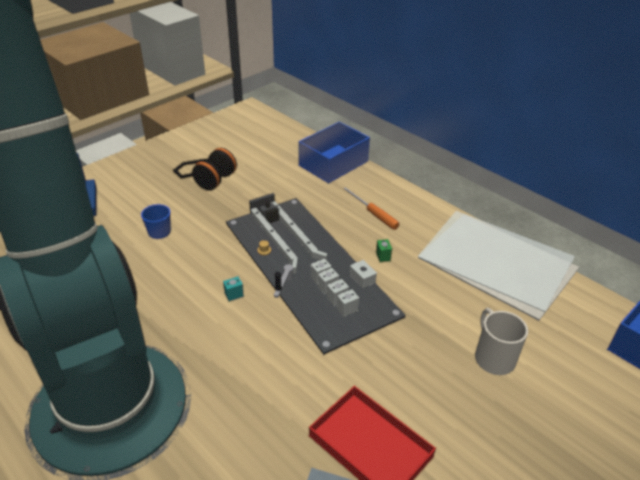

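The top view shows the plate with its channel running left: mouth near (328,240), row of four blocks at about (343..385, 248..258). The gate pivot is at (323,265) and the peg at (337,290). The spare is at (369,223) and the bush at (286,260). The look-alikes are a green block at (361,188) and a turquoise one at (306,310). Next I measure.

```bash
cat > h.py <<'E'
import numpy as np,cv2,pickle
def cloud(p,T=None):
    K=p["camera_matrix"];d=p["range_z"];v,u=np.mgrid[:480,:640]
    c=np.stack([(u-K[0,2])/K[0,0]*d,(v-K[1,2])/K[1,1]*d,d,np.ones_like(d)],-1)
    T=np.linalg.inv(p["camera_from_world"]) if T is None else T
    return (c@T.T)[...,:3]
E
python3 - <<'E'
from h import *
from bench import cams,spotter
p=pickle.load(open("top.pkl","rb"));W=cloud(p);g=p["img"].astype(int)
z=W[...,2]
print("bench z",np.median(z[320:350,330:420]), "plate z",np.median(z[285:292,360:385]))
m=(g.max(2)<95)
m[:180]=0;m[310:]=0;m[:,:225]=0;m[:,425:]=0
# plate incl. items: fill by hull
n,l,st,_=cv2.connectedComponentsWithStats(m.astype(np.uint8));k=1+np.argmax(st[1:,4])
M=(l==k)
P=W[M&(z>0.003)&(z<0.02)][:,:2].astype(np.float32)
r=cv2.minAreaRect(P);print("plate rect",r,len(P))
p2=cams.snapshot("top");W2=cloud(p2)
for n in("block_1","spare","gate","bush","mug","fixture"):
    for o in spotter.silhouettes(p2,n):
        q=W2[o["mask"]];q=q[np.isfinite(q).all(1)]
        if not len(q): continue
        zt=np.percentile(q[:,2],80);t=q[q[:,2]>zt-.008]
        print(n,round(o["conf"],2),o["bbox"],len(q),np.round(zt,3),np.round(t[:,:2].mean(0),4))
c=cv2.resize(p["img"][180:310,225:425,::-1],(800,520),interpolation=cv2.INTER_CUBIC);cv2.imwrite("pics/c.png",c)
E
```

```text
bench z -0.00037558952768779186 plate z 0.010594738917736102
plate rect ((0.50754314661026, 0.025988370180130005), (0.4707642197608948, 0.2136419713497162), 76.38883209228516) 9998
block_1 0.61 [352.8, 181.5, 367.3, 199.9] 155 0.042 [ 0.6634 -0.0721]
block_1 0.58 [234.4, 187.7, 419.0, 302.0] 12149 0.015 [0.5139 0.0323]
block_1 0.57 [334.7, 239.5, 355.4, 256.3] 148 0.053 [ 0.5033 -0.0306]
block_1 0.53 [375.9, 251.5, 390.4, 268.1] 165 0.052 [ 0.4762 -0.1353]
block_1 0.52 [351.1, 244.8, 361.7, 255.4] 150 0.053 [ 0.4928 -0.0625]
block_1 0.46 [301.6, 306.4, 311.9, 315.2] 127 0.044 [0.3372 0.0658]
block_1 0.43 [367.0, 244.8, 383.4, 265.8] 154 0.053 [ 0.4834 -0.0992]
spare 0.85 [359.3, 216.2, 380.6, 230.5] 238 0.043 [ 0.5678 -0.0957]
spare 0.44 [326.9, 263.9, 341.9, 292.4] 97 0.043 [0.4223 0.0019]
gate 0.43 [320.9, 261.6, 342.7, 295.1] 189 0.042 [0.4247 0.0032]
gate 0.27 [351.0, 244.4, 359.5, 256.3] 149 0.053 [ 0.4928 -0.0628]
bush 0.58 [281.5, 253.3, 290.9, 263.9] 112 0.034 [0.471  0.1224]
mug 0.56 [470.4, 194.5, 514.5, 232.8] 1133 0.082 [ 0.6012 -0.4061]
mug 0.31 [357.0, 217.6, 381.1, 230.7] 263 0.043 [ 0.5686 -0.095 ]
fixture 0.87 [234.4, 188.5, 416.2, 307.5] 12137 0.015 [0.5138 0.0326]
```

View pics/c.png

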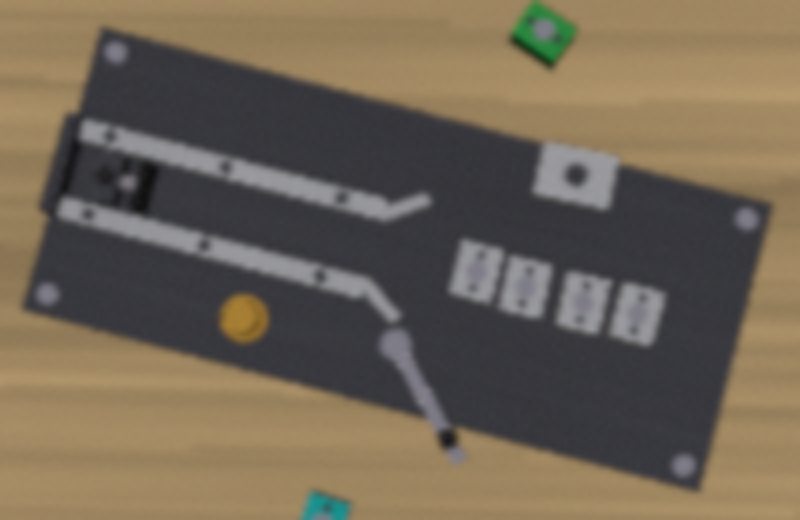

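The row at crop (476..637, 270..313) holds the four plain aluminium blocks. The rear one, block_1, is at (637,313), and the green, turquoise and lower spare blocks are not it. Moving over for a wrist view.

Call:
{"name": "jog_arm", "arguments": {"offset": [[-0.22,-0.25,-0.02],[-0.44,-0.5,-0.04],[-0.66,-0.75,-0.06],[-0.875,-1,-0.08],[-0.875,-1,-0.08]], "yaw": [0,0,0,0,0], "jaw": [-1,-1,-1,-1,-1]}}

```text
time_s: 1.08
position: [0.2536, 0.421, 0.3165]
orientation: [0.424, 3.112, 0.001]
ft_force: [-0.4, 1.5, 0.3]
opening: 0.005
grip_force: 0.0
```

Call:
{"name": "jog_arm", "arguments": {"offset": [[-0.22,-0.25,-0.02],[-0.44,-0.5,-0.04],[-0.66,-0.75,-0.06],[-0.875,-1,-0.08],[-0.875,-1,-0.08]], "yaw": [0,0,0,0,0], "jaw": [-1,-1,-1,-1,-1]}}

```text
time_s: 1.7
position: [0.3401, 0.2424, 0.3283]
orientation: [0.424, 3.112, 0.001]
ft_force: [-0.9, 1.1, -0.1]
opening: 0.0
grip_force: 0.0
```

Call:
{"name": "jog_arm", "arguments": {"offset": [[-0.22,-0.25,-0.02],[-0.44,-0.5,-0.04],[-0.66,-0.75,-0.06],[-0.875,-1,-0.08],[-0.875,-1,-0.08]], "yaw": [0,0,0,0,0], "jaw": [-1,-1,-1,-1,-1]}}

```text
time_s: 2.33
position: [0.4271, 0.0634, 0.3402]
orientation: [0.423, 3.112, -0.001]
ft_force: [-1.1, 0.7, 0.4]
opening: -0.004
grip_force: 0.0
```

Call:
{"name": "jog_arm", "arguments": {"offset": [[-0.22,-0.2,-0.02],[-0.44,-0.4,-0.04],[-0.62,-0.6,-0.06],[-0.62,-0.7,-0.08],[-0.62,-0.7,-0.08],[-0.62,-0.7,-0.08],[-0.62,-0.7,-0.08],[-0.62,-0.7,-0.08],[-0.62,-0.7,-0.08]], "yaw": [0.08,0.16,0.24,0.32,0.4,0.48,0.56,0.64,0.75], "jaw": [-1,-1,-1,-1,-1,-1,-1,-1,-1]}}

```text
time_s: 3.45
position: [0.4884, -0.0588, 0.3517]
orientation: [-2.459, -1.955, 0.0]
ft_force: [1.1, -0.1, 0.6]
opening: -0.004
grip_force: 0.0
```

Run:
```python
from bench import ctrl,cams
import cv2,pickle
s=ctrl.observe();print(s["time_s"],s["position"],s["orientation"],s["joint_pos"],s["opening"],s["ft_force"])
p=cams.snapshot("wrist");p["s"]=s;pickle.dump(p,open("w1.pkl","wb"));cv2.imwrite("pics/w1.png",p["img"][:,:,::-1]);print(p["mount"],p["camera_matrix"])
```

```text
3.45 [ 0.48842989 -0.05878793  0.35173472] [-2.45902769e+00 -1.95501950e+00  2.40312870e-04] [-0.60840892  0.15527407  0.74286509  1.89727742 -0.115758    1.13230214
 -0.04960314] -0.00428705917425402 [ 1.0605791  -0.10393508  0.55038853]
[[ 6.05447013e-05 -9.57993859e-01 -2.86788708e-01  7.34118140e-02]
 [ 9.99999676e-01  2.88347496e-04 -7.52088358e-04 -2.28261091e-04]
 [ 8.03190834e-04 -2.86788570e-01  9.57993565e-01 -6.91040832e-02]
 [ 0.00000000e+00  0.00000000e+00  0.00000000e+00  1.00000000e+00]] [[360.64802447   0.         320.58042304]
 [  0.         360.64802447 234.96746667]
 [  0.           0.           1.        ]]
```

View pics/w1.png

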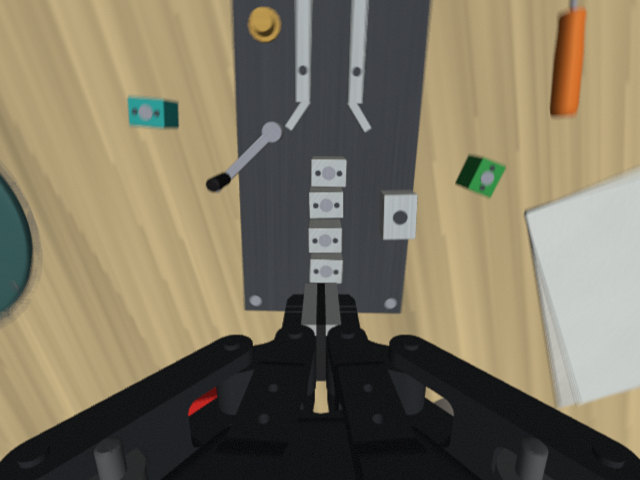

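The wrist picture shows the row at (326,173..271), nearly parallel to the channel, with the rails at (303,100) and (358,100). The gate runs from its pivot at (271,132) to the peg at (215,183). Block_1 is at (326,271), just ahead of the fingertips. Now the metrics.

```bash
cat >> h.py <<'E'
from scipy.spatial.transform import Rotation as Ro
def wristT(p):
    T=np.eye(4);T[:3,:3]=Ro.from_rotvec(p["s"]["orientation"]).as_matrix();T[:3,3]=p["s"]["position"]
    return T@p["mount"]
def onplane(p,uv,z,T):
    K=p["camera_matrix"];uv=np.atleast_2d(uv);r=np.c_[(uv[:,0]-K[0,2])/K[0,0],(uv[:,1]-K[1,2])/K[1,1],np.ones(len(uv))]@T[:3,:3].T
    o=T[:3,3];return o+r*((z-o[2])/r[:,2])[:,None]
E
python3 - <<'E'
from h import *
p=pickle.load(open("w1.pkl","rb"));T=wristT(p);W=cloud(p,T);z=W[...,2];g=p["img"].astype(int)
print("bench",np.median(z[350:400,560:620]) if 0 else np.median(z[250:300,450:500]),"plate",np.median(z[200:300,260:290]))
bl=z[250:300,450:500].mean()*0
# plate edges: dark/bright transition, per row, at plate-top height
def edge(rows,lo,hi,sgn,zz):
    g1=cv2.GaussianBlur(g.sum(2).astype(np.float32),(0,0),1);out=[]
    for r in rows:
        d=np.diff(g1[r,lo:hi])*sgn;k=np.argmax(d)
        k=np.clip(k,1,len(d)-2);a,b,c=d[k-1:k+2];out.append([lo+k+.5+(a-c)/(2*(a-2*b+c)+1e-9),r])
    Q=onplane(p,out,zz,T)[:,:2];return Q
def fit(Q):
    vx,vy,x,y=cv2.fitLine(Q.astype(np.float32),cv2.DIST_HUBER,0,.01,.01).ravel();s=np.sign(vy);return np.array([vx,vy])*s,np.array([x,y])
R=range
L={}
L["plL"]=fit(edge(list(R(10,90))+list(R(210,290)),225,256,-1,.01))
L["plR"]=fit(edge(R(10,290),398,440,1,.01))
L["railLi"]=fit(edge(R(8,92),303,322,-1,.028))   # inner edges
L["railRi"]=fit(edge(R(8,92),340,356,1,.028))
L["railLo"]=fit(edge(R(8,92),285,303,1,.028))
L["railRo"]=fit(edge(R(8,92),358,376,-1,.028))
for k,(d,c) in L.items(): print(k,"ang",np.degrees(np.arctan2(-d[0],d[1])).round(2),c.round(4))
ds=np.mean([L[k][0] for k in("plL","plR","railLi","railRi")],0);x=ds/np.linalg.norm(ds);y=np.array([-x[1],x[0]])
print("xhat",x,{k:(c@y).round(4) for k,(d,c) in L.items()})
# tops
M=(z>.046)&(z<.058);M[:, :290]=0;M[:,365:]=0;M[:140]=0;M[283:]=0
n,l,st,ce=cv2.connectedComponentsWithStats(M.astype(np.uint8))
for i in R(1,n):
    if st[i,4]<100: continue
    Q=W[l==i];Q2=Q[:,:2].astype(np.float32);r=cv2.minAreaRect(Q2)
    c=Q2.mean(0);print("blk",ce[i].round(0),st[i,4],"z",np.median(Q[:,2]).round(4),"xf,yf",(c@x).round(4),(c@y).round(4),"rng x",np.percentile(Q2@x,[1,99]).round(4),"y",np.percentile(Q2@y,[1,99]).round(4),np.round(r[1],4),round(r[2],1),c)
# plate rear edge
g1=g.sum(2).astype(float);o=[]
for c in list(R(262,295))+list(R(358,385)):
    d=np.diff(g1[300:325,c]);o.append([c,300+np.argmax(d)+.5])
q=onplane(p,o,.01,T)[:,:2];print("rear",np.median(q@x), (q@x).std())
# lead-in ends / pivot / peg
for nm,uv,zz in(("pivot",(271.5,132),.04),("peg top",(213,184),.084),("leadL",(290,128),.028),("leadR",(368,130),.028),("mouthL",(301,103),.028),("mouthR",(359,103),.028)):
    q=onplane(p,uv,zz,T)[0,:2];print(nm,q.round(4),"f",(q@x).round(4),(q@y).round(4))
E
```

```text
bench -0.0014046954564958525 plate 0.00885717243239284
plL ang -14.43 [0.4232 0.0652]
plR ang -14.2 [ 0.5932 -0.0705]
railLi ang -14.76 [0.5113 0.0876]
railRi ang -13.89 [0.5475 0.0716]
railLo ang -14.02 [0.4953 0.0844]
railRo ang -14.66 [0.5634 0.0747]
xhat [0.24733517 0.96893   ] {'plL': np.float32(-0.3939), 'plR': np.float32(-0.5922), 'railLi': np.float32(-0.4737), 'railRi': np.float32(-0.5127), 'railLo': np.float32(-0.459), 'railRo': np.float32(-0.5274)}
blk [328. 172.] 938 z 0.049 xf,yf 0.0933 -0.4941 rng x [0.0798 0.1065] y [-0.5116 -0.4767] [0.0267 0.0353] 77.0 [ 0.50183165 -0.03183031]
blk [326. 204.] 885 z 0.0489 xf,yf 0.06 -0.4926 rng x [0.0456 0.0736] y [-0.5099 -0.4751] [0.028 0.035] 78.1 [ 0.4921001  -0.06373051]
blk [325. 239.] 820 z 0.0489 xf,yf 0.0214 -0.493 rng x [0.0075 0.0347] y [-0.5104 -0.4756] [0.0276 0.035 ] 77.8 [ 0.48296157 -0.1012115 ]
blk [326. 270.] 759 z 0.0489 xf,yf -0.0144 -0.4953 rng x [-0.0283 -0.0013] y [-0.5129 -0.4782] [0.0281 0.036 ] 74.6 [ 0.4763557  -0.13649279]
rear -0.0870571522340913 0.0011778104240653562
pivot [0.4547 0.0193] f 0.1312 -0.4358
peg top [ 0.3949 -0.0142] f 0.0839 -0.3861
leadL [0.473  0.0191] f 0.1355 -0.4536
leadR [ 0.552  -0.0012] f 0.1353 -0.5352
mouthL [0.4901 0.0403] f 0.1603 -0.4649
mouthR [0.5481 0.0269] f 0.1617 -0.5244
```

Run:
```python
from h import *
p=pickle.load(open("w1.pkl","rb"));V=cloud(p,np.asarray(p["mount"]))
for r in range(284,330,5):
    q=V[r,304:340];m=(q[:,2]>.03)&(q[:,2]<.1);q=q[m];print(r,len(q),q.min(0).round(4) if len(q) else "",q.max(0).round(4) if len(q) else "")
```

```text
284 32 [ 0.011  -0.0068  0.0664] [0.0119 0.006  0.0685]
289 34 [ 0.0104 -0.0069  0.0614] [0.012  0.0063 0.0649]
294 36 [ 0.0071 -0.0067  0.057 ] [0.012  0.0072 0.0672]
299 36 [ 0.0072 -0.0066  0.0529] [0.012  0.0071 0.0623]
304 36 [ 0.0069 -0.0064  0.0492] [0.0118 0.0069 0.0587]
309 36 [ 0.0107 -0.0062  0.0449] [0.0121 0.0062 0.0476]
314 36 [ 0.0103 -0.0061  0.0418] [0.0119 0.006  0.0447]
319 36 [ 0.0107 -0.0059  0.0381] [0.012  0.0059 0.0405]
324 36 [ 0.0105 -0.0057  0.0346] [0.0122 0.0057 0.0376]
329 34 [ 0.0087 -0.0055  0.0301] [0.0131 0.0052 0.0375]
```

Call:
{"name": "jog_arm", "arguments": {"offset": [[-0.27,0.006,0.2],[-0.54,0.012,0.4],[-0.812,0.017,0.6],[-0.812,0.017,0.8],[-0.812,0.017,1],[-0.812,0.017,1]], "yaw": [0.011,0.011,0.011,0.011,0.011,0.011], "jaw": [-1,-1,-1,-1,-1,-1]}}

```text
time_s: 4.25
position: [0.4631, -0.1789, 0.2004]
orientation: [-2.473, -1.934, 0.004]
ft_force: [0.3, -0.1, 0.6]
opening: 0.002
grip_force: 0.0
```

```bash
cat >> h.py <<'E'
XH=np.array([.24734,.96893]);YH=np.array([-XH[1],XH[0]]);O=np.array([.162,-.4931])
def st():
    from bench import ctrl
    s=ctrl.observe();R=Ro.from_rotvec(s["orientation"]).as_matrix();P=s["position"]
    f=np.array([P[:2]@XH,P[:2]@YH])-O
    F=s["ft_force"];print("t",s["time_s"],"fix xy",f.round(4),"z",P[2].round(4),"yawerr deg",np.degrees(np.arctan2(R[:2,0]@YH,R[:2,0]@XH)).round(2),"tilt",R[:,2].round(3),"Fx",(F[:2]@XH).round(2),"Fy",(F[:2]@YH).round(2),"Fz",F[2].round(2),"open",round(s["opening"],3))
    return s
E
python3 -c "
from h import *
st()"
```

```text
t 4.25 fix xy [-2.208e-01  1.000e-04] z 0.2004 yawerr deg 0.38 tilt [-0.004  0.    -1.   ] Fx -0.04 Fy -0.36 Fz 0.56 open 0.002
```

Call:
{"name": "jog_arm", "arguments": {"offset": [[0,0,0.2],[0,0,0.4],[0,0,0.55],[0,0,0.645],[0,0,0.645],[0,0,0.645]], "yaw": [0.003,0.003,0.003,0.003,0.003,0.003], "jaw": [-0.7,-0.7,-0.7,-0.7,-0.7,-0.7]}}

```text
time_s: 5.0
position: [0.464, -0.1802, 0.1061]
orientation: [2.483, 1.923, 0.001]
ft_force: [0.6, -0.6, 0.4]
opening: 0.151
grip_force: 0.0
```

```bash
python3 -c "
from h import *
from bench import cams
s=st();p=cams.snapshot('wrist');p['s']=s;cv2.imwrite('pics/w2.png',p['img'][:,:,::-1])
V=cloud(p,np.asarray(p['mount']));m=(V[...,2]>.05)&(V[...,2]<.085)&(abs(V[...,0])<.015)&(abs(V[...,1])<.04);q=V[m];print(len(q),q.min(0),q.max(0),np.percentile(q[:,2],[50,95,99]))"
```

```text
t 5.0 fix xy [-0.2218 -0.0011] z 0.1061 yawerr deg -0.16 tilt [ 0.001 -0.    -1.   ] Fx -0.47 Fy -0.7 Fz 0.42 open 0.151
1656 [-0.01078562 -0.02041635  0.05001103] [0.01218427 0.01979678 0.07463794] [0.05853289 0.06811095 0.07273901]
```

View pics/w2.png

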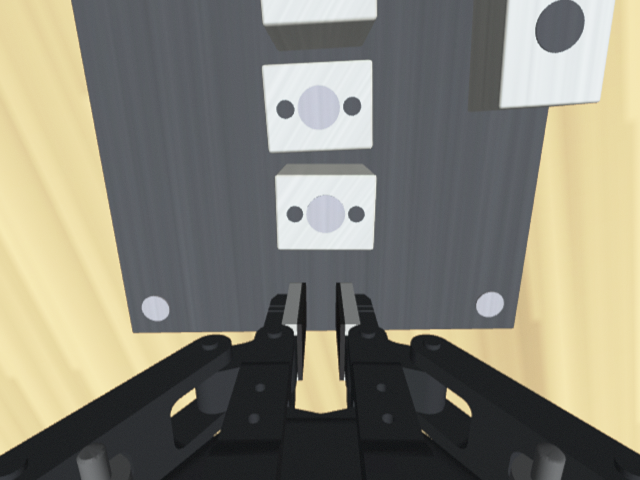

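```bash
python3 -c "
from h import *
for n in('top','side'):
    p=pickle.load(open(n+'.pkl','rb'));W=cloud(p)
    X=W[...,:2]@XH-O[0];Y=W[...,:2]@YH-O[1];Z=W[...,2]
    m=(abs(Y)<.014)&(X>.09)&(X<.23)
    for a in np.arange(.096,.224,.004):
        k=m&(X>=a)&(X<a+.004)
        if k.sum(): print(n,round(a,3),k.sum(),np.percentile(Z[k],[10,50,90]).round(3))
"
```

```text
top 0.096 14 [0.005 0.01  0.013]
top 0.1 16 [0.004 0.01  0.014]
top 0.104 15 [0.006 0.008 0.013]
top 0.108 17 [0.005 0.01  0.013]
top 0.112 15 [0.005 0.012 0.017]
top 0.116 15 [0.008 0.01  0.014]
top 0.12 16 [0.006 0.01  0.015]
top 0.124 16 [0.008 0.012 0.015]
top 0.128 12 [0.003 0.008 0.015]
top 0.132 17 [0.005 0.009 0.015]
top 0.136 17 [0.007 0.01  0.015]
top 0.14 13 [0.005 0.01  0.017]
top 0.144 18 [0.006 0.012 0.014]
top 0.148 15 [0.007 0.01  0.013]
top 0.152 21 [0.005 0.012 0.047]
top 0.156 31 [0.015 0.043 0.051]
top 0.16 15 [0.045 0.049 0.052]
top 0.164 2 [0.031 0.032 0.033]
top 0.168 10 [0.008 0.03  0.033]
top 0.172 19 [0.006 0.013 0.038]
top 0.176 30 [0.018 0.039 0.046]
top 0.18 18 [0.04  0.045 0.057]
top 0.184 15 [0.04  0.045 0.055]
top 0.188 14 [0.038 0.042 0.052]
top 0.192 7 [0.039 0.042 0.045]
top 0.196 6 [0.012 0.015 0.016]
top 0.2 12 [0.008 0.011 0.014]
top 0.204 16 [0.007 0.011 0.016]
top 0.208 37 [0.007 0.02  0.048]
top 0.212 21 [0.022 0.049 0.052]
top 0.216 15 [0.047 0.051 0.055]
top 0.22 6 [0.046 0.049 0.051]
side 0.096 13 [0.01  0.011 0.013]
side 0.1 11 [0.009 0.01
[... 210 characters left out ...]
side 0.128 15 [0.009 0.011 0.012]
side 0.132 8 [0.009 0.012 0.013]
side 0.136 16 [0.009 0.011 0.013]
side 0.14 8 [0.009 0.012 0.014]
side 0.144 16 [0.008 0.011 0.032]
side 0.148 40 [0.011 0.028 0.047]
side 0.152 84 [0.012 0.027 0.044]
side 0.156 33 [0.012 0.04  0.049]
side 0.16 3 [0.047 0.047 0.048]
side 0.168 3 [0.042 0.043 0.046]
side 0.172 24 [0.038 0.042 0.047]
side 0.176 19 [0.041 0.048 0.054]
side 0.18 15 [0.041 0.042 0.056]
side 0.184 12 [0.041 0.043 0.053]
side 0.188 5 [0.039 0.041 0.042]
side 0.192 1 [0.041 0.041 0.041]
side 0.2 2 [0.053 0.054 0.054]
side 0.204 22 [0.032 0.041 0.051]
side 0.208 46 [0.029 0.041 0.051]
side 0.212 16 [0.036 0.05  0.052]
side 0.216 7 [0.048 0.05  0.051]
```

Call:
{"name": "jog_arm", "arguments": {"offset": [[0.03,0.004,0.013],[0.06,0.004,0.013],[0.09,0.004,0.013],[0.115,0.004,0.013],[0.14,0.004,0.013],[0.165,0.004,0.013],[0.19,0.004,0.013],[0.215,0.004,0.013],[0.24,0.004,0.013],[0.265,0.004,0.013]], "yaw": [0,0,0,0,0,0,0,0,0,0], "jaw": [-0.7,-0.7,-0.7,-0.7,-0.7,-0.7,-0.7,-0.7,-0.7,-0.7]}}

```text
time_s: 6.3
position: [0.474, -0.1417, 0.1032]
orientation: [2.484, 1.923, -0.0]
ft_force: [-1.0, -2.0, 0.4]
opening: 0.152
grip_force: 0.8
```

```bash
python3 -c "
from h import *
st()"
```

```text
t 6.3 fix xy [-0.182  -0.0012] z 0.1032 yawerr deg -0.19 tilt [ 0. -0. -1.] Fx -2.17 Fy 0.51 Fz 0.39 open 0.152
```

Call:
{"name": "jog_arm", "arguments": {"offset": [[0.03,0,0],[0.06,0,0],[0.09,0,0],[0.12,0,0],[0.15,0,0],[0.18,0,0],[0.21,0,0],[0.24,0,0],[0.27,0,0],[0.3,0,0]], "yaw": [0,0,0,0,0,0,0,0,0,0], "jaw": [-0.7,-0.7,-0.7,-0.7,-0.7,-0.7,-0.7,-0.7,-0.7,-0.7]}}

```text
time_s: 7.55
position: [0.4853, -0.098, 0.1032]
orientation: [2.484, 1.923, -0.0]
ft_force: [-0.3, -2.1, 1.8]
opening: 0.151
grip_force: 1.1
```

```bash
python3 -c "
from h import *
from bench import cams
s=st();p=cams.snapshot('wrist');p['s']=s;cv2.imwrite('pics/w3.png',p['img'][:,:,::-1])"
```

```text
t 7.55 fix xy [-0.1369 -0.0014] z 0.1032 yawerr deg -0.19 tilt [ 0. -0. -1.] Fx -2.12 Fy -0.19 Fz 1.78 open 0.151
```

View pics/w3.png

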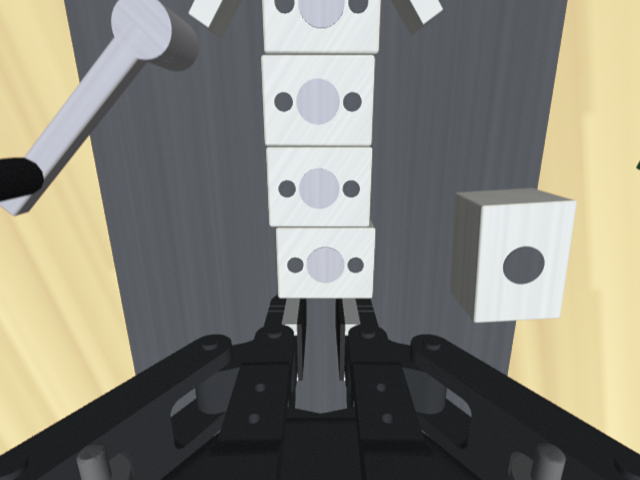

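The row is closed up and straight at (320,20..265). Block_1 sits about 2 mm to the right, and the lead-in is ahead at (210,10) and (420,10). Pushing on.

Call:
{"name": "jog_arm", "arguments": {"offset": [[0.03,0,0],[0.06,0,0],[0.09,0,0],[0.12,0,0],[0.15,0,0],[0.18,0,0],[0.21,0,0],[0.24,0,0],[0.27,0,0],[0.3,0,0]], "yaw": [0,0,0,0,0,0,0,0,0,0], "jaw": [-0.7,-0.7,-0.7,-0.7,-0.7,-0.7,-0.7,-0.7,-0.7,-0.7]}}

```text
time_s: 8.85
position: [0.4966, -0.0544, 0.1032]
orientation: [2.484, 1.923, -0.0]
ft_force: [-0.5, -2.2, -0.4]
opening: 0.144
grip_force: 0.9
```

```bash
python3 -c "
from h import *
st()"
```

```text
t 8.85 fix xy [-0.0919 -0.0015] z 0.1032 yawerr deg -0.19 tilt [-0. -0. -1.] Fx -2.21 Fy -0.1 Fz -0.41 open 0.144
```

Call:
{"name": "jog_arm", "arguments": {"offset": [[0.03,0,0],[0.06,0,0],[0.09,0,0],[0.12,0,0],[0.15,0,0],[0.18,0,0],[0.21,0,0],[0.24,0,0],[0.27,0,0],[0.3,0,0]], "yaw": [0,0,0,0,0,0,0,0,0,0], "jaw": [-0.7,-0.7,-0.7,-0.7,-0.7,-0.7,-0.7,-0.7,-0.7,-0.7]}}

```text
time_s: 10.1
position: [0.5079, -0.0108, 0.1032]
orientation: [2.484, 1.923, -0.0]
ft_force: [-0.8, -2.1, 0.3]
opening: 0.147
grip_force: 1.0
```

```bash
python3 -c "
from h import *
from bench import cams
s=st();p=cams.snapshot('wrist');p['s']=s;cv2.imwrite('pics/w4.png',p['img'][:,:,::-1])"
```

```text
t 10.1 fix xy [-0.0469 -0.0017] z 0.1032 yawerr deg -0.19 tilt [-0. -0. -1.] Fx -2.2 Fy 0.27 Fz 0.25 open 0.147
```

View pics/w4.png

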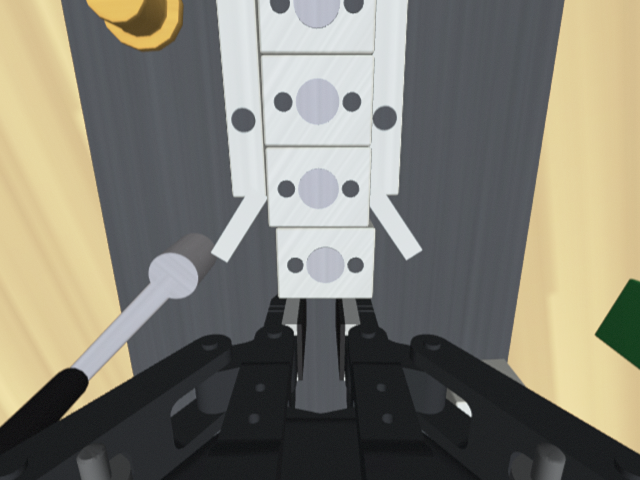

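Call:
{"name": "jog_arm", "arguments": {"offset": [[0.02,-0.003,0],[0.04,-0.006,0],[0.06,-0.01,0],[0.085,-0.01,0],[0.11,-0.01,0],[0.135,-0.01,0],[0.16,-0.01,0],[0.185,-0.01,0],[0.21,-0.01,0],[0.235,-0.01,0]], "yaw": [0,0,0,0,0,0,0,0,0,0], "jaw": [-0.7,-0.7,-0.7,-0.7,-0.7,-0.7,-0.7,-0.7,-0.7,-0.7]}}

```text
time_s: 11.4
position: [0.5152, 0.0236, 0.1032]
orientation: [2.484, 1.923, -0.0]
ft_force: [-1.3, -1.7, -1.0]
opening: 0.154
grip_force: 1.0
```

```bash
python3 -c "
from h import *
st()"
```

```text
t 11.4 fix xy [-0.0117 -0.0003] z 0.1032 yawerr deg -0.19 tilt [-0. -0. -1.] Fx -1.93 Fy 0.86 Fz -0.97 open 0.154
```

Call:
{"name": "jog_arm", "arguments": {"offset": [[0.02,0,0],[0.04,0,0],[0.06,0,0],[0.08,0,0],[0.1,0,0],[0.12,0,0],[0.14,0,0],[0.16,0,0],[0.175,0,0],[0.185,0,0]], "yaw": [0,0,0,0,0,0,0,0,0,0], "jaw": [-0.7,-0.7,-0.7,-0.7,-0.7,-0.7,-0.7,-0.7,-0.7,-0.7]}}

```text
time_s: 12.65
position: [0.5221, 0.0504, 0.1032]
orientation: [2.484, 1.923, -0.0]
ft_force: [-1.5, -1.9, -0.0]
opening: 0.151
grip_force: 1.1
```

Call:
{"name": "jog_arm", "arguments": {"offset": [[0.007,0,0],[0.014,0,0],[0.021,0,0],[0.028,0,0],[0.034,0,0],[0.034,0,0]], "yaw": [0,0,0,0,0,0], "jaw": [-0.7,-0.7,-0.7,-0.7,-0.7,-0.7]}}

```text
time_s: 13.4
position: [0.5235, 0.0553, 0.1032]
orientation: [2.484, 1.923, 0.0]
ft_force: [-0.6, -1.5, 0.1]
opening: 0.15
grip_force: 0.5
```

```bash
python3 -c "
from h import *
st()"
```

```text
t 13.4 fix xy [ 0.0211 -0.0004] z 0.1032 yawerr deg -0.18 tilt [ 0.  0. -1.] Fx -1.62 Fy 0.22 Fz 0.07 open 0.15
```

Call:
{"name": "jog_arm", "arguments": {"offset": [[0.007,0,0],[0.014,0,0],[0.021,0,0],[0.028,0,0],[0.034,0,0],[0.034,0,0]], "yaw": [0,0,0,0,0,0], "jaw": [-0.7,-0.7,-0.7,-0.7,-0.7,-0.7]}}

```text
time_s: 14.15
position: [0.5247, 0.0602, 0.1032]
orientation: [2.484, 1.923, 0.0]
ft_force: [-1.3, -1.0, -0.1]
opening: 0.151
grip_force: 0.5
```

Call:
{"name": "jog_arm", "arguments": {"offset": [[0.007,0,0],[0.014,0,0],[0.02,0,0],[0.02,0,0]], "yaw": [0,0,0,0], "jaw": [-0.7,-0.7,-0.7,-0.7]}}

```text
time_s: 14.65
position: [0.5255, 0.0632, 0.1032]
orientation: [2.484, 1.923, 0.0]
ft_force: [-0.8, -0.9, 0.5]
opening: 0.15
grip_force: 0.5
```

Call:
{"name": "jog_arm", "arguments": {"offset": [[0.007,0,0],[0.014,0,0],[0.014,0,0]], "yaw": [0,0,0], "jaw": [-0.7,-0.7,-0.7]}}

```text
time_s: 15.02
position: [0.5259, 0.0649, 0.1032]
orientation: [2.484, 1.923, -0.0]
ft_force: [-1.8, -3.9, 0.3]
opening: 0.149
grip_force: 1.9
```

Call:
{"name": "jog_arm", "arguments": {"offset": [[0.007,0,0],[0.014,0,0],[0.014,0,0]], "yaw": [0,0,0], "jaw": [-0.7,-0.7,-0.7]}}

```text
time_s: 15.4
position: [0.5263, 0.0663, 0.1032]
orientation: [2.484, 1.922, -0.001]
ft_force: [-3.4, -7.0, 2.6]
opening: 0.151
grip_force: 4.1
```

Call:
{"name": "jog_arm", "arguments": {"offset": [[0.007,0,0],[0.007,0,0]], "yaw": [0,0], "jaw": [-0.7,-0.7]}}

```text
time_s: 15.65
position: [0.5264, 0.067, 0.1032]
orientation: [2.485, 1.922, -0.002]
ft_force: [-3.6, -9.4, 3.8]
opening: 0.149
grip_force: 5.1
```

```bash
python3 -c "
from h import *
from bench import cams
st();cams.snapshot('top');st();cams.snapshot('top');st()"
```

```text
t 15.65 fix xy [ 0.0331 -0.0004] z 0.1032 yawerr deg -0.24 tilt [-0.001 -0.001 -1.   ] Fx -9.96 Fy 1.17 Fz 3.76 open 0.149
t 15.7 fix xy [ 0.0331 -0.0004] z 0.1032 yawerr deg -0.25 tilt [-0.    -0.001 -1.   ] Fx -10.19 Fy 1.76 Fz 4.54 open 0.153
t 15.75 fix xy [ 0.0331 -0.0004] z 0.1032 yawerr deg -0.25 tilt [-0.001 -0.001 -1.   ] Fx -10.76 Fy 1.42 Fz 4.67 open 0.15
```

Call:
{"name": "jog_arm", "arguments": {"offset": [[0.003,0,0],[0.003,0,0],[0.003,0,0],[0.003,0,0],[0.003,0,0]], "yaw": [0,0,0,0,0], "jaw": [-0.7,-0.7,-0.7,-0.7,-0.7]}}

```text
time_s: 16.38
position: [0.5265, 0.0671, 0.1032]
orientation: [2.485, 1.921, -0.002]
ft_force: [-4.9, -9.7, 4.4]
opening: 0.155
grip_force: 5.8
```

```bash
python3 -c "
from h import *
st()"
```

```text
t 16.375 fix xy [ 0.0333 -0.0004] z 0.1032 yawerr deg -0.27 tilt [-0.001 -0.001 -1.   ] Fx -10.64 Fy 2.29 Fz 4.37 open 0.155
```

Call:
{"name": "jog_arm", "arguments": {"offset": [[0,0,0],[0,0,0],[0,0,0],[0,0,0],[0,0,0],[0,0,0],[0,0,0],[0,0,0]], "yaw": [0,0,0,0,0,0,0,0], "jaw": [-0.7,-0.7,-0.7,-0.7,-0.7,-0.7,-0.7,-0.7]}}

```text
time_s: 17.38
position: [0.5265, 0.0672, 0.1032]
orientation: [2.485, 1.921, -0.002]
ft_force: [-4.2, -11.2, 4.4]
opening: 0.151
grip_force: 5.8
```

```bash
python3 -c "
from h import *
from bench import cams
st();cams.snapshot('top');st()
s=st();p=cams.snapshot('wrist');p['s']=s;pickle.dump(p,open('w5.pkl','wb'));cv2.imwrite('pics/w5.png',p['img'][:,:,::-1])"
```

```text
t 17.375 fix xy [ 0.0333 -0.0005] z 0.1032 yawerr deg -0.26 tilt [-0.001 -0.001 -1.   ] Fx -11.85 Fy 1.29 Fz 4.41 open 0.151
t 17.425 fix xy [ 0.0333 -0.0004] z 0.1032 yawerr deg -0.26 tilt [-0.001 -0.001 -1.   ] Fx -11.96 Fy 1.43 Fz 4.83 open 0.153
t 17.425 fix xy [ 0.0333 -0.0004] z 0.1032 yawerr deg -0.26 tilt [-0.001 -0.001 -1.   ] Fx -11.96 Fy 1.43 Fz 4.83 open 0.153
```

View pics/w5.png

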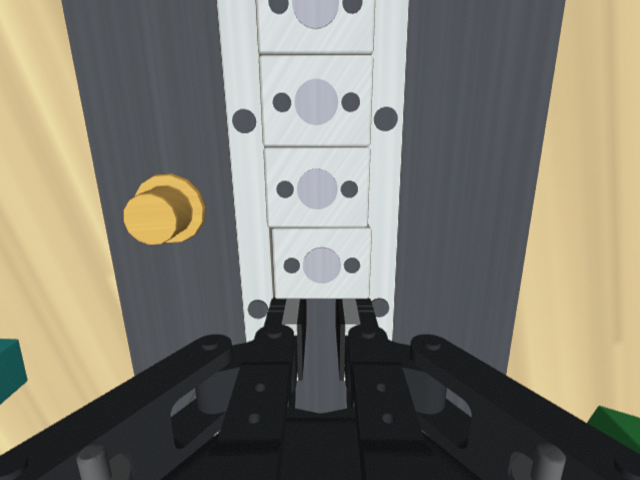

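The row sits in the channel at (318,10..265), closed up, with the fingers on block_1 only. I hold a little longer, then ease off.

Call:
{"name": "jog_arm", "arguments": {"offset": [[0,0,0],[0,0,0],[0,0,0],[0,0,0],[-0.004,0,0],[-0.008,0,0],[-0.012,0,0],[-0.016,0,0],[-0.02,0,0],[-0.024,0,0]], "yaw": [0,0,0,0,0,0,0,0,0,0], "jaw": [-0.7,-0.7,-0.7,-0.7,-0.7,-0.7,-0.7,-0.7,-0.7,-0.7]}}

```text
time_s: 18.73
position: [0.526, 0.0652, 0.1032]
orientation: [2.484, 1.923, 0.0]
ft_force: [-1.0, -3.0, 0.4]
opening: 0.15
grip_force: 1.2
```

```bash
python3 -c "
from h import *
st()"
```

```text
t 18.725 fix xy [ 0.0312 -0.0004] z 0.1032 yawerr deg -0.18 tilt [ 0.  0. -1.] Fx -3.17 Fy 0.24 Fz 0.37 open 0.15
```

Call:
{"name": "jog_arm", "arguments": {"offset": [[-0.004,0,0],[-0.008,0,0],[-0.012,0,0],[-0.018,0,0],[-0.03,0,0],[-0.06,0,0],[-0.1,0,0],[-0.1,0,-0.2],[-0.1,0,-0.5],[-0.1,0,-0.5]], "yaw": [0,0,0,0,0,0,0,0,0,0], "jaw": [-0.7,-0.7,-0.7,-0.7,-0.7,-0.7,-0.7,-0.7,-0.7,-0.7]}}

```text
time_s: 19.98
position: [0.5233, 0.0502, 0.1808]
orientation: [2.483, 1.922, 0.006]
ft_force: [0.4, 0.2, 0.0]
opening: 0.148
grip_force: 0.0
```

```bash
python3 -c "
from h import *
from bench import cams
s=st();print(s['joint_pos'])
p=cams.snapshot('wrist');p['s']=s;pickle.dump(p,open('w6.pkl','wb'));cv2.imwrite('pics/w6.png',p['img'][:,:,::-1])
W=cloud(p,wristT(p));X=W[...,:2]@XH-O[0];Y=W[...,:2]@YH-O[1];Z=W[...,2]
m=(Z>.045)&(Z<.055)&(abs(Y)<.03)&(X>-.02);print('row rear',np.percentile(X[m],[.5,2]),'y',np.percentile(Y[m],[1,99]),'z',np.percentile(Z[m],[5,50,95]))
m=(Z>.07)&(Z<.09)&(Y>.05)&(Y<.15)&(X<0);q=np.c_[X[m],Y[m],Z[m]];print('peg',len(q),q.mean(0) if len(q) else '')"
```

```text
t 19.975 fix xy [ 0.016  -0.0015] z 0.1808 yawerr deg -0.21 tilt [ 0.004  0.001 -1.   ] Fx 0.27 Fy -0.31 Fz 0.02 open 0.148
[-0.71458277  0.48820041  0.70222026  1.98526738 -0.43095906  0.81464804
 -0.0222475 ]
row rear [0.04315074 0.04511684] y [-0.01685993  0.01848778] z [0.04790212 0.04913298 0.05038155]
peg 0
```

View pics/w6.png

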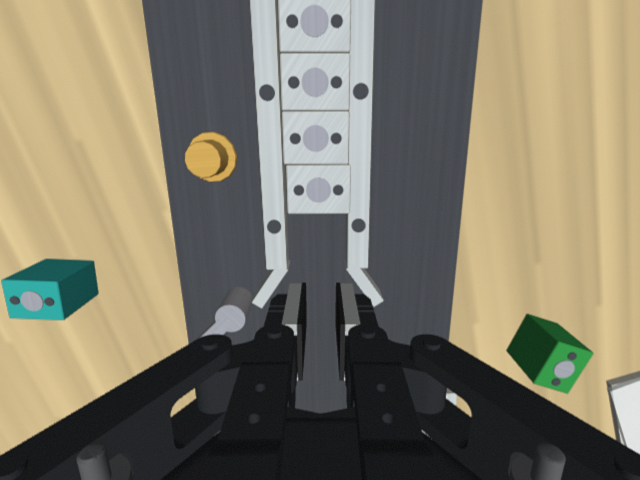

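The row stands closed up at (316,20..190), rear face about 43 mm past the mouth, and the mouth is clear. Next the gate: over the peg, with the finger line along its arc.

Call:
{"name": "jog_arm", "arguments": {"offset": [[-0.15,-0.15,0],[-0.3,-0.35,0],[-0.45,-0.55,0],[-0.627,-0.723,0],[-0.627,-0.723,0],[-0.627,-0.723,0],[-0.627,-0.723,0],[-0.627,-0.723,0]], "yaw": [0.08,0.16,0.24,0.32,0.379,0.379,0.379,0.379], "jaw": [0,0,0,0,0,0,0,0]}}

```text
time_s: 21.02
position: [0.3937, -0.0134, 0.1781]
orientation: [3.033, 0.816, -0.0]
ft_force: [-0.1, 0.4, -0.5]
opening: 0.499
grip_force: 0.0
```

```bash
python3 -c "
from h import *
from bench import cams
s=st();print(s['joint_pos'])
p=cams.snapshot('wrist');p['s']=s;cv2.imwrite('pics/w7.png',p['img'][:,:,::-1])
V=cloud(p,np.asarray(p['mount']));W=cloud(p,wristT(p));X=W[...,:2]@XH-O[0];Y=W[...,:2]@YH-O[1];Z=W[...,2]
m=(Z>.075)&(Z<.092)&(p['img'].max(2)<60)&(np.hypot(X+.078,Y-.107)<.02);q=np.c_[X[m],Y[m],Z[m]];print('peg',len(q),np.median(q,0),q.min(0),q.max(0),'tool',np.median(V[m],0))"
```

```text
t 21.025 fix xy [-0.0776  0.1083] z 0.1781 yawerr deg -45.57 tilt [-0. -0. -1.] Fx 0.34 Fy 0.17 Fz -0.53 open 0.499
[-0.9291832   0.33698683  1.01865616  2.291536   -0.44152605  0.71795929
 -0.63993831]
peg 633 [-0.07895471  0.10678763  0.08257167] [-0.08658745  0.10096094  0.07501207] [-0.07329768  0.11401434  0.08442602] tool [0.00037906 0.00177262 0.09552634]
```

View pics/w7.png

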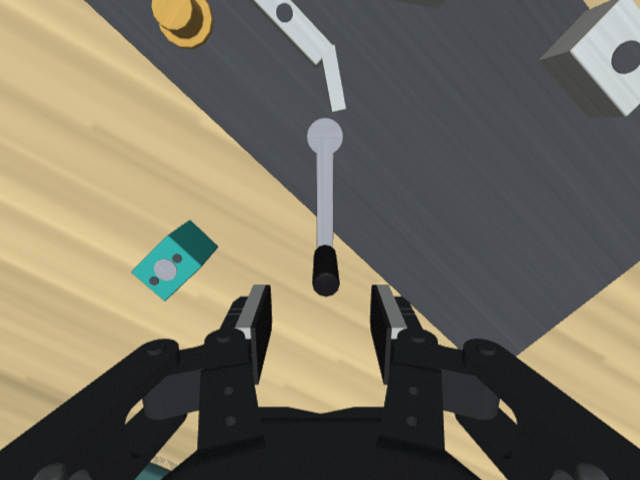

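The black peg is at (326,280), centred between the open fingers, with the gate bar running straight up to the pivot at (325,135). Descending and caging it.

Call:
{"name": "jog_arm", "arguments": {"offset": [[0,0.01,0.15],[0,0.01,0.28],[0,0.01,0.347],[0,0.01,0.347],[0,0.01,0.347],[0,0.01,0.347]], "yaw": [0,0,0,0,0,0], "jaw": [0,0,0,-0.5,-0.5,-0.5]}}

```text
time_s: 21.82
position: [0.3947, -0.0145, 0.1266]
orientation: [-3.034, -0.814, -0.001]
ft_force: [0.2, -0.3, 0.3]
opening: 0.253
grip_force: 0.0
```

```bash
python3 -c "
from h import *
st()"
```

```text
t 21.825 fix xy [-0.0784  0.1071] z 0.1266 yawerr deg -45.65 tilt [ 0.001  0.    -1.   ] Fx -0.2 Fy -0.3 Fz 0.29 open 0.253
```

Call:
{"name": "jog_arm", "arguments": {"offset": [[0.003,0.055,0],[0.013,0.11,0],[0.029,0.163,0],[0.052,0.213,0],[0.08,0.261,0],[0.113,0.305,0],[0.152,0.345,0],[0.195,0.379,0],[0.242,0.409,0],[0.292,0.433,0]], "yaw": [-0.057,-0.113,-0.17,-0.227,-0.283,-0.34,-0.397,-0.453,-0.51,-0.567], "jaw": [-0.5,-0.5,-0.5,-0.5,-0.5,-0.5,-0.5,-0.5,-0.5,-0.5]}}

```text
time_s: 23.08
position: [0.465, -0.0489, 0.1265]
orientation: [2.055, 2.376, 0.0]
ft_force: [-0.8, 0.8, -0.4]
opening: 0.252
grip_force: 0.5
```

```bash
python3 -c "
from h import *
s=st();print(s['joint_pos'])
P=s['position'][:2];R=Ro.from_rotvec(s['orientation']).as_matrix()[:2,:2]
tgt=np.array([-.030,-.012])
w=(tgt+O)@np.array([XH,YH]);print('to shut in tool mm',((w-P)@R*1000).round(1), 'r',np.hypot(*(np.array([P@XH,P@YH])-O-[-.03,.058])))"
```

```text
t 23.075 fix xy [-0.0943  0.0304] z 0.1265 yawerr deg 22.61 tilt [ 0. -0. -1.] Fx 0.57 Fy 0.94 Fz -0.39 open 0.252
[-0.39439575  0.46059897  0.51678444  2.14241112 -0.38343778  0.62711262
  0.53685768]
to shut in tool mm [43.1 63.9] r 0.07000382340346917
```

Call:
{"name": "jog_arm", "arguments": {"offset": [[0.003,0.055,0],[0.013,0.11,0],[0.029,0.163,0],[0.052,0.213,0],[0.08,0.261,0],[0.113,0.305,0],[0.152,0.345,0],[0.195,0.379,0],[0.242,0.409,0],[0.285,0.426,0]], "yaw": [-0.057,-0.113,-0.17,-0.227,-0.283,-0.34,-0.397,-0.453,-0.51,-0.56], "jaw": [-0.5,-0.5,-0.5,-0.5,-0.5,-0.5,-0.5,-0.5,-0.5,-0.5]}}

```text
time_s: 24.32
position: [0.5223, 0.0024, 0.1265]
orientation: [0.397, 3.116, -0.001]
ft_force: [-0.3, -1.5, -1.0]
opening: 0.249
grip_force: 0.6
```

Call:
{"name": "jog_arm", "arguments": {"offset": [[0,0,0],[0,0,0],[0,0,0],[0,0,0]], "yaw": [0,0,0,0], "jaw": [-0.6,-0.7,-0.8,-0.8], "squeeze": 20}}

```text
time_s: 24.82
position: [0.5221, 0.0021, 0.1264]
orientation: [0.405, 3.115, -0.0]
ft_force: [-2.1, -0.7, 6.5]
opening: 0.154
grip_force: 19.6
```

```bash
python3 -c "
from h import *
st()"
```

```text
t 24.825 fix xy [-0.0308 -0.0123] z 0.1264 yawerr deg 89.5 tilt [ 0. -0. -1.] Fx -1.23 Fy 1.89 Fz 6.52 open 0.154
```

Call:
{"name": "jog_arm", "arguments": {"offset": [[0,0.005,0],[0,0.005,0],[0,0.005,0],[0,0.005,0]], "yaw": [0,0,0,0], "jaw": [-0.8,-0.8,-0.8,-0.8]}}

```text
time_s: 25.32
position: [0.5222, 0.0022, 0.1264]
orientation: [0.406, 3.115, -0.001]
ft_force: [-1.9, -4.1, 7.6]
opening: 0.158
grip_force: 19.9
```

```bash
python3 -c "
from h import *
st()"
```

```text
t 25.325 fix xy [-0.0307 -0.0123] z 0.1264 yawerr deg 89.46 tilt [ 0.    -0.001 -1.   ] Fx -4.46 Fy 0.86 Fz 7.57 open 0.158
```

Call:
{"name": "jog_arm", "arguments": {"offset": [[0,0.005,0],[0,0.005,0],[0,0.005,0],[0,0.005,0],[0,0.005,-0.2],[0,0.005,-0.5],[0,0.005,-0.8],[0,0.005,-0.8]], "yaw": [0,0,0,0,0,0,0,0], "jaw": [-0.5,-0.4,-0.3,-0.3,-0.3,-0.3,-0.3,-0.3]}}

```text
time_s: 26.32
position: [0.5236, 0.0038, 0.2493]
orientation: [0.403, 3.11, 0.002]
ft_force: [-0.6, -0.4, -1.5]
opening: 0.351
grip_force: 0.0
```

```bash
python3 -c "
from h import *
from bench import cams
s=st()
p=cams.snapshot('wrist');p['s']=s;cv2.imwrite('pics/w8.png',p['img'][:,:,::-1])
V=cloud(p,np.asarray(p['mount']));W=cloud(p,wristT(p));X=W[...,:2]@XH-O[0];Y=W[...,:2]@YH-O[1];Z=W[...,2]
m=(Z>.075)&(Z<.092)&(p['img'].max(2)<60)&(np.hypot(X+.03,Y+.012)<.02);q=np.c_[X[m],Y[m],Z[m]];print('peg',len(q),np.median(q,0))
m=(Z>.033)&(Z<.043)&(Y>0.0)&(Y<.05)&(abs(X+.03)<.02);q=np.c_[X[m],Y[m]];
print('bar line',len(q),cv2.fitLine(q.astype(np.float32),cv2.DIST_HUBER,0,.001,.001).ravel())
m=(Z>.045)&(Z<.055)&(abs(Y)<.03)&(X>0.02);print('rear',np.percentile(X[m],[.5,2]) if m.any() else '')"
```

```text
t 26.325 fix xy [-0.0288 -0.0133] z 0.2493 yawerr deg 89.56 tilt [ 0.005  0.001 -1.   ] Fx -0.54 Fy 0.5 Fz -1.54 open 0.351
peg 330 [-0.03054334 -0.00966478  0.08264462]
bar line 830 [ 0.01391993 -0.99990314 -0.03087972  0.02556367]
rear [0.0421302  0.04392691]
```

View pics/w8.png

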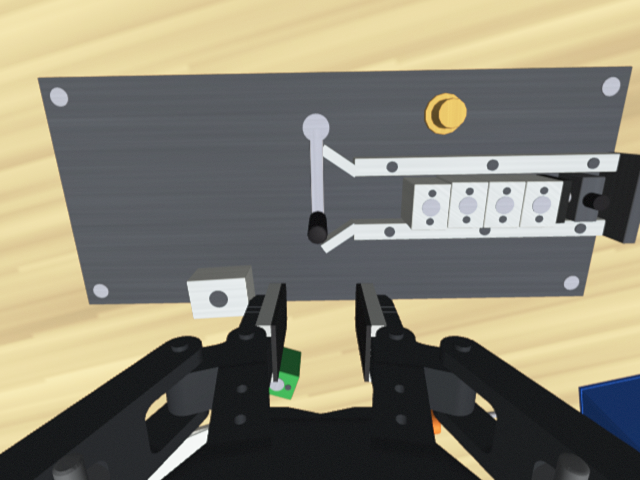

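The gate lies straight across at (316,130..235), and I felt its end stop. The closed row at (430..545,205) is against the pad, and the gripper is clear. Handing in.

```bash
python3 -c "
from bench import workorder
print(workorder.close_job())"
```

```text
the job is handed in; nothing more can be done
None
```

The job is handed in: the closed row pressed the stop with about 10 N (estimated: about 12 N at the wrist less about 2 N of sliding friction) for over a second, was eased off, and the gate was then swung shut behind it, all in about 26 s.

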